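# Load a tub and index the packing carousel

## Robot

A 6-joint arm with a two-finger parallel gripper is mounted at the origin on the work surface. World frame = base frame: x ahead of the robot, y to its left, z up, the work surface at z = 0. Lengths are in m, angles in rad, forces in N, time in s.
With the tool pointing down it reaches from about 0.425 to 0.925 m from the base axis. Payload 12.5 kg.
Tool frame: the origin (TCP) lies midway between the tips of the shut fingers; the grasp point (between the pads) lies 19 mm behind it; z points along the fingers, y is the line along which they close (so a half turn about z gives the same grasp; the last joint's range is limited). The gripper opens to 85 mm and grips with 20 to 120 N. Pads are 22 mm wide; open, the fingers measure 114 mm over their backs; the gripper's body (76 mm by 85 mm) begins 54 mm behind the grasp point. The pads swing forward as they close: fully open they stand 13 mm farther back than shut.
Start: joints at [-1.398, 0.491, 1.559, -0, 1.092, -0.106], TCP at [0.172, -0.601, 0.231] pointing down, gripper open.
Joint ranges: [-3.1, 3.1], [-0.84, 2.19], [0.05, 2.79], [-1.13, 4.28], [0.06, 2.93], [-2.69, 2.69]. Speed limits (rad/s): [2.22, 2.22, 2.79, 3.14, 3.14, 3.14].

## Interface

Orientations are given as a 3x3 rotation matrix whose columns are the frame's x, y, z axes.
In Python, from cell import * gives the robot as it stands.
- The arm moves only by the shell command python3 -m inch 'ROWS' [FORCE]. ROWS is one flat JSON list of numbers that holds 1 to 12 rows one after another, with no inner brackets; each row has 7 numbers: the opening from 0.0 (shut) to 1.0 (fully open), then dx, dy, dz in a scale on which 1.0 is 0.75 m, then a rotation vector rx, ry, rz in a scale on which 1.0 is 360 degrees; each row is the pose to reach, as a shift and turn from the pose commanded when the command began, along the tool's axes at that moment; what a row does not reach only later rows make up. A row lasts 1/8 s, in which the tool goes at most 0.0625 m and 0.188 rad, less where a joint would pass 70% of its speed; a pose out of reach is approached as far as the arm can. The fingers move at their own pace and stop on an object; FORCE is the grip in N (left out, the last holds). Time passes only in rows, so rows that do not move let the fingers close. It prints the time, the measured TCP pose, the force, the opening and the grip force at its end. Shift and turn numbers lie between -1 and 1, and a call with a number outside is refused. Input that does not fit is refused with a message, and nothing moves.
- state(): the state, without advancing time (a new reading comes with each control period).
- get_image(name): name is "scene" or "side" or "wrist"; returns (picture, depth): 400x640x3 uint8, red, green, blue; 400x640 float32, m along the optical axis (not along the pixel's ray), 0 where there is no reading.
- camera_model(name): a dict with "mtx" (3x3 intrinsics, pixels), "position" and "rotation" of the camera in the world; the wrist camera has in their place "T_tool_cam" (4x4, takes a point from camera to tool coordinates, whose origin is the TCP and whose axes are the flange's). Camera axes: x right, y down, z forward; pixel columns grow to the right and rows downward; lengths in m; the calibration is good to about 2 mm. A picture is of the moment at which its call begins: read the wrist's pose just before it. camera_model takes no time and is no camera call.
- finish_job(): hands the job in; it is judged then, once.
Trained networks look in the newest picture that a camera, given by its name, has taken for a name from the list of things; names that differ only in an ending like _2 or _b are one class to them, and where a whole thing is asked for, a point or a joint stands for the part that bears it (a point fixed in the world has none). Each returns a list of dicts, best first, with "p" (0 to 1); they miss things now and then, are a little off and sometimes report something else, mostly with a low value. They report only what shows in the picture. A call takes as long as a camera call. They do not tell look-alikes from the thing itself.
- find_in(camera, name): "position" ([x, y, z] in m, in world coordinates, good to about 4 mm: the middle of the surface that is visible of it).
- silhouettes(camera, name): "region" (400x640 bool, what is visible of it).
The state is a dict: "time": time; "q": joint angles; "dq": joint speeds; "effort": joint torques, N m; "tool_pos": TCP position; "orientation": TCP orientation; "wrist_force": force on the tool from outside, world axes, zero at the start; "torque": the same for the moment, N m; "width": opening from 0.0 (shut) to 1.0 (fully open); "gripper_force": force on a finger pad.
Only numpy, scipy, OpenCV 4.12 (cv2) and the standard library are available. Lean on these libraries where they do the work, as an engineer would, in place of code of your own. Each camera call takes 0.05 s, during which the arm holds its last target. There are 200 camera calls.

## Task

Gently stand the green-lidded tub upright in the empty pocket of the packing carousel and let go of it. Then push the carousel on, anticlockwise seen from above, by feel, until the brass index pin drops home at the next red stop tooth, press the tooth up against the pin with about 15 N to seat it (never over 25 N on the carousel), and back away. Do not touch the orange-lidded tubs, and leave the jar, the tin and the spray bottle where they stand.

Things in the scene. Friction and masses are not known exactly. Their poses are not given: they have to be found in the camera images.
- index_base: fixed base under the carousel, dark steel and grey; origin on the carousel's axis at bench level. Its own -y axis points to a yellow mark on the base, 200 mm out. The carousel is home when parallel to it (x axes equal), nominally: the pin head is clamped by eye, up to 11.5 degrees to either side of the mark, and home shifts with it, so it must be found by feel.
- carousel: white plate, 280 mm across, turning about vertical z; origin on the axis, at its underside 34 mm over the bench; its top lies 54 mm over the bench. Drag about 0.2 N m; stays where left. Starts nominally 26 to 49 degrees short of home. Blue pocket collars: centres 90 mm from the axis, at 45, 135, 225, 315 degrees from its x axis. Steel hub 40 mm across, 16 mm high. Over 25 N on it is too much.
- stop_tooth (a point): outer face middle of the next red stop tooth (10 mm wide) on the carousel's rim, 150 mm from the axis. Turning anticlockwise, the pin rides an aluminium track, then climbs a steel bump 12 mm before the tooth (push at a peg grows from 2-4 N to about 10 N), drops into a 3 mm deep gap and meets the tooth's springy face: the push rises again, some 4 N per mm, and the plate cannot go on.
- pin (a joint): sprung brass index pin, 8 mm thick, red pull knob, in the grey head (top 58 mm over the bench, 170 to 235 mm from the axis) at the rim. Metres, growing outward: 0 = home in the gap before the tooth; about 0.003 = riding the track; about 0.0047 = on the bump. Once over the bump it draws the plate the last 7 mm home by itself. Leave it to its spring.
- pocket_empty (a point): centre of the floor of the one empty pocket, on top of the carousel plate (turns with it); blue collar 10 mm high, 60 mm inside and 68 mm outside diameter.
- pocket_1 (a point): centre of the floor of the pocket that holds tub_1.
- pocket_2 (a point): centre of the floor of the pocket that holds tub_2.
- pocket_3 (a point): centre of the floor of the pocket that holds tub_3.
- peg_0 (a point): centre of the top of black push peg 0 on the carousel: 14 mm thick, 45 mm tall above the plate (top 99 mm over the bench), at 0 degrees from the carousel's x axis. Any peg may be pushed.
- peg_1 (a point): centre of the top of black push peg 1 on the carousel: 14 mm thick, 45 mm tall above the plate (top 99 mm over the bench), at 90 degrees from the carousel's x axis. Any peg may be pushed.
- peg_2 (a point): centre of the top of black push peg 2 on the carousel: 14 mm thick, 45 mm tall above the plate (top 99 mm over the bench), at 180 degrees from the carousel's x axis. Any peg may be pushed.
- peg_3 (a point): centre of the top of black push peg 3 on the carousel: 14 mm thick, 45 mm tall above the plate (top 99 mm over the bench), at 270 degrees from the carousel's x axis. Any peg may be pushed.
- tub: the loose closed tub to be loaded: white with a green lid, 54 mm diameter, 60 mm high, 0.09 to 0.18 kg, standing on the bench to the left of the carousel; origin at the centre of its underside.
- tub_1: filled closed tub with orange lid, 54 mm diameter, 60 mm high, standing loose in pocket_1; origin at the centre of its underside. Not to be touched by the robot.
- tub_2: filled closed tub with orange lid, 54 mm diameter, 60 mm high, standing loose in pocket_2; origin at the centre of its underside. Not to be touched by the robot.
- tub_3: filled closed tub with orange lid, 54 mm diameter, 60 mm high, standing loose in pocket_3; origin at the centre of its underside. Not to be touched by the robot.
- jar: bystander: amber jar with red cap, 60 mm diameter, 85 mm high; origin at the centre of its underside.
- tin: bystander: tin, 66 mm diameter, 75 mm high; origin at the centre of its underside.
- spray: bystander: spray bottle with green head, 74 mm diameter, 188 mm high; origin at the centre of its underside.
There are look-alikes about, which are no part of the job. What is shaped like the tub but blue is not meant.

How it is judged:
By the outcome, as a careful person would: the job done as asked, in the order asked, and still so for the second after the job is handed in, with the robot touching nothing.
It also fails if it takes over 72 s, if anything falls off the work surface, if the arm or the gripper's body presses on something with over 40 N, if the wrist force passes 120 N, or if a joint passes its speed limit or range.

## Working session

There is one attempt and no reset: what is moved stays moved. The work goes in short steps, Python scripts to look and compute and a shell command to move; the robot and the scene stay as the last step left them, time stands still between calls to the robot, and variables do not carry over. Pictures are saved under pics/ and viewed, at most 10 in all, crops included, and the job is handed in when it is done.

```bash
mkdir -p pics; ls; python3 - <<'E'
from cell import *
import cv2, numpy as np
s=state(); print({k:np.round(v,3).tolist() for k,v in s.items()})
ims=[]
for c in ["scene","side"]:
    im,d=get_image(c); cv2.imwrite(f"pics/{c}1.png",im[:,:,::-1])
    m=camera_model(c); print(c,np.round(m["position"],3))
    for n in ["tub","tub_1","carousel","index_base","peg_0","pocket_empty","pin","stop_tooth","jar","tin","spray"]:
        print(c,n,[(np.round(r["position"],3).tolist(),round(r["p"],2)) for r in find_in(c,n)][:6])
E
```

```text
pics
{'time': 0.0, 'q': [-1.398, 0.492, 1.559, -0.0, 1.092, -0.106], 'dq': [0.0, 0.0, -0.001, 0.002, 0.001, 0.001], 'effort': [0.004, -61.845, -26.159, 0.0, 0.004, 0.0], 'tool_pos': [0.172, -0.601, 0.231], 'orientation': [[0.961, 0.275, -0.0], [0.275, -0.961, 0.001], [0.0, -0.001, -1.0]], 'wrist_force': [-0.388, -0.891, 0.632], 'torque': [0.035, 0.029, -0.0], 'gripper_force': 0.0, 'width': 1.001}
scene [1.037 0.441 1.094]
scene tub [([0.479, 0.213, 0.058], 0.94), ([0.376, 0.23, 0.059], 0.83), ([0.573, -0.163, 0.111], 0.76), ([0.596, 0.194, 0.056], 0.72), ([0.463, -0.1, 0.114], 0.7), ([0.636, -0.057, 0.118], 0.7)]
scene tub_1 [([0.479, 0.213, 0.058], 0.94), ([0.376, 0.23, 0.059], 0.83), ([0.573, -0.163, 0.111], 0.76), ([0.596, 0.194, 0.056], 0.72), ([0.463, -0.1, 0.114], 0.7), ([0.636, -0.057, 0.118], 0.7)]
scene carousel [([0.555, -0.065, 0.051], 0.87), ([0.481, 0.214, 0.059], 0.62), ([0.635, -0.051, 0.118], 0.61), ([0.482, 0.354, 0.076], 0.52)]
scene index_base [([0.604, -0.273, 0.008], 0.74), ([0.553, -0.066, 0.051], 0.16)]
scene peg_0 [([0.552, -0.06, 0.056], 0.82)]
scene pocket_e
[... 411 characters left out ...]
0.7), ([0.466, 0.225, 0.061], 0.67), ([0.628, -0.046, 0.101], 0.63)]
side tub_1 [([0.583, 0.2, 0.058], 0.94), ([0.564, -0.16, 0.103], 0.85), ([0.363, 0.239, 0.058], 0.78), ([0.457, -0.089, 0.103], 0.7), ([0.466, 0.225, 0.061], 0.67), ([0.628, -0.046, 0.101], 0.63)]
side carousel [([0.536, -0.037, 0.055], 0.85)]
side index_base [([0.547, -0.264, 0.005], 0.57)]
side peg_0 [([0.536, -0.034, 0.052], 0.9)]
side pocket_empty [([0.534, -0.036, 0.05], 0.65)]
side pin [([0.739, 0.176, 0.102], 0.37), ([0.467, 0.223, 0.062], 0.3)]
side stop_tooth [([0.535, -0.031, 0.056], 0.86)]
side jar [([0.605, 0.316, 0.072], 0.58)]
side tin [([0.466, 0.364, 0.076], 0.77)]
side spray [([0.533, -0.031, 0.053], 0.56)]
```

View images.

View pics/scene1.png

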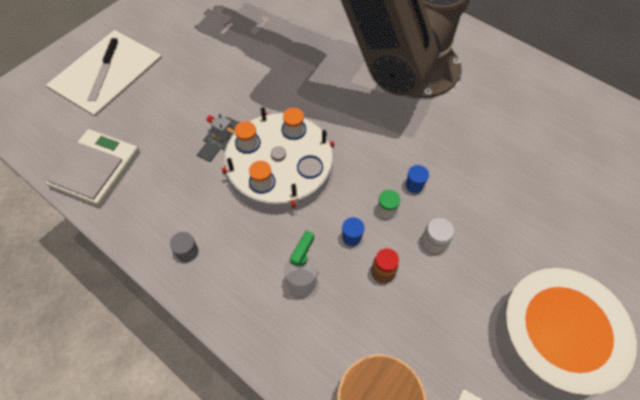

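View pics/side1.png

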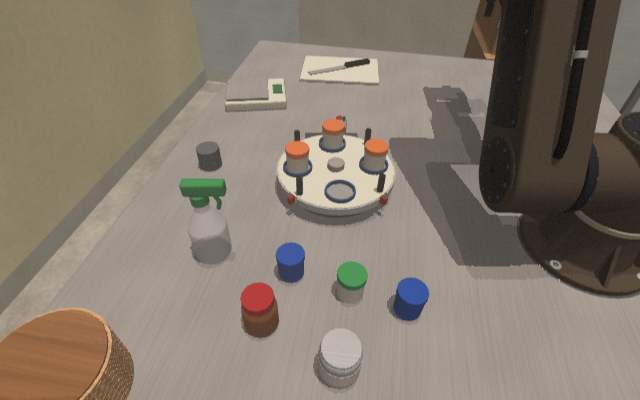

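Scene: green tub at (389,203), between two blue look-alikes (353,230) and (417,178); the empty pocket is at (310,167), the pin head at (215,130). Side: green tub at (352,280), empty pocket at (340,191), teeth and pegs near (292,197) and (384,197).

```bash
cat > h.py <<'E'
from cell import *
import cv2, numpy as np
from scipy.optimize import least_squares
def cam_pose(n,s=None):
    m=camera_model(n)
    if n=="wrist":
        T=np.eye(4);T[:3,:3]=s["orientation"];T[:3,3]=s["tool_pos"];T=T@np.array(m["T_tool_cam"])
        return np.array(m["mtx"]),T[:3,:3],T[:3,3]
    return np.array(m["mtx"]),np.array(m["rotation"]),np.array(m["position"])
def cloud(n):
    s=state(); im,d=get_image(n); K,R,p=cam_pose(n,s)
    v,u=np.mgrid[:400,:640]; c=np.stack([(u-K[0,2])/K[0,0]*d,(v-K[1,2])/K[1,1]*d,d],-1)
    W=c@R.T+p; W[d==0]=np.nan
    return im,W,cv2.cvtColor(im,cv2.COLOR_RGB2HSV),(K,R,p)
def circ(xy,r=None):
    f=lambda a:np.hypot(xy[:,0]-a[0],xy[:,1]-a[1])-(a[2] if r is None else r)
    a=least_squares(f,[*xy.mean(0),.05],loss="soft_l1",f_scale=.002).x
    return a
def sel(W,H,h,smin,vmin,c,rad,z):
    d=np.hypot(W[...,0]-c[0],W[...,1]-c[1])
    return (H[...,0]>=h[0])&(H[...,0]<=h[1])&(H[...,1]>=smin)&(H[...,2]>=vmin)&(d<rad)&(W[...,2]>z[0])&(W[...,2]<z[1])
def edge(m):
    c,_=cv2.findContours(m.astype(np.uint8),cv2.RETR_EXTERNAL,cv2.CHAIN_APPROX_NONE)
    return max(c,key=len)[:,0]
def plane(n,px,z,cam):   # pixels (u,v) to world at height z
    K,R,p=cam; r=np.c_[(px[:,0]-K[0,2])/K[0,0],(px[:,1]-K[1,2])/K[1,1],np.ones(len(px))]@R.T
    return p+r*((z-p[2])/r[:,2])[:,None]
def report(n,tub=(.475,.22),car=(.55,-.075)):
    im,W,H,cam=cloud(n)
    m=sel(W,H,(45,80),110,60,tub,.06,(.03,.09))
    if m.sum()>20:
        z=np.nanpercentile(W[m][:,2],80); mt=m&(W[...,2]>z-.005); P=W[mt]
        print(n,"lid n",mt.sum(),"z",z.round(4),"circ",circ(plane(n,edge(mt).astype(float),z,cam)[:,:2]).round(4))
    d=np.hypot(W[...,0]-car[0],W[...,1]-car[1])
    m=(H[...,1]<60)&(H[...,2]>130)&(d<.16)&(W[...,2]>.046)&(W[...,2]<.062)
    if m.sum()>50: 
        P=W[m]; z=np.median(P[:,2]); e=edge(m); e=plane(n,e.astype(float),z,cam)[:,:2]
        print(n,"plate z",z.round(4),"circ",circ(e).round(4), "r=.14",circ(e,.14)[:2].round(4))
    m=sel(W,H,(100,128),80,30,car,.15,(.05,.072)); k,L,S,C=cv2.connectedComponentsWithStats(m.astype(np.uint8))
    for i in range(1,k):
        if S[i,4]>15: P=W[L==i]; print(n,"blue",S[i,4],C[i].round(),"z",np.percentile(P[:,2],[20,50,80]).round(4),"c",circ(P[:,:2]).round(4))
    m=(H[...,2]<70)&(d<.16)&(W[...,2]>.075)&(W[...,2]<.11); k,L,S,C=cv2.connectedComponentsWithStats(m.astype(np.uint8))
    for i in range(1,k):
        if S[i,4]>8: print(n,"peg",S[i,4],np.median(W[L==i],0).round(4),C[i].round())
    m=sel(W,H,(0,180),0,0,car,.2,(.02,.075))&((H[...,0]<6)|(H[...,0]>174))&(H[...,1]>150)&(d>.13); k,L,S,C=cv2.connectedComponentsWithStats(m.astype(np.uint8))
    for i in range(1,k):
        if S[i,4]>4: print(n,"tooth",S[i,4],np.median(W[L==i],0).round(4),C[i].round())
    return im
E
python3 - <<'E'
from h import *
for n in ["scene","side"]: report(n)
print(np.round(camera_model("wrist")["T_tool_cam"],3),np.round(camera_model("wrist")["mtx"]))
E
```

```text
scene lid n 276 z 0.062 circ [0.4729 0.2114 0.0237]
scene plate z 0.0544 circ [ 0.5498 -0.0797  0.1329] r=.14 [ 0.5465 -0.0836]
scene blue 24 [294. 137.] z [0.061  0.0619 0.0651] c [ 0.4578 -0.1096  0.0319]
scene blue 25 [250. 150.] z [0.0592 0.0623 0.0648] c [ 0.5678 -0.1717  0.0295]
scene blue 28 [263. 190.] z [0.0606 0.0638 0.0659] c [ 0.6312 -0.0675  0.0344]
scene peg 23 [ 0.4837 -0.1908  0.09  ] [263. 112.]
scene peg 24 [ 0.4394 -0.0203  0.0917] [324. 135.]
scene peg 21 [ 0.6542 -0.1463  0.088 ] [230. 163.]
scene peg 18 [0.6111 0.0236 0.094 ] [293. 188.]
scene tooth 7 [ 0.4259 -0.0047  0.053 ] [332. 143.]
scene tooth 12 [ 0.6637 -0.165   0.0505] [224. 170.]
scene tooth 13 [0.6272 0.0347 0.0506] [293. 204.]
side lid n 558 z 0.0599 circ [0.4689 0.2105 0.0248]
side plate z 0.0527 circ [ 0.5415 -0.073   0.1251] r=.14 [ 0.543 -0.086]
side blue 23 [328. 189.] z [0.0619 0.0624 0.0632] c [5.187e-01 1.000e-04 3.350e-02]
side blue 31 [349. 195.] z [0.0624 0.0628 0.0634] c [0.5215 0.0007 0.0323]
side peg 43 [ 0.48   -0.1893  0.0887] [368. 133.]
side peg 41 [ 0.6491 -0.1455  0.0893] [297. 135.]
side peg 59 [ 0.4356 -0.0181  0.0905] [381. 180.]
side peg 58 [0.6054 0.0262 0.0904] [299. 182.]
side tooth 7 [0.6256 0.0349 0.0522] [289. 197.]
side tooth 12 [ 0.424  -0.0069  0.0514] [384. 197.]
[[ 0.001 -0.952 -0.307  0.078]
 [ 1.     0.001  0.     0.   ]
 [-0.    -0.307  0.952 -0.143]
 [ 0.     0.     0.     1.   ]] [[350.   0. 319.]
 [  0. 350. 199.]
 [  0.   0.   1.]]
```

The rows are not in the units I measure in: shifts go in shares of 0.75 m and turns go in shares of 360 degrees. I convert before sending: 0.54 m / 0.75 = 0.72, -0.408 m / 0.75 = -0.544.

```bash
python3 -m inch '[1,0.08,-0.06,0,0,0,0,1,0.1467,-0.1067,0,0,0,0,1,0.2133,-0.16,0,0,0,0,1,0.28,-0.2133,0,0,0,0,1,0.3467,-0.26,0,0,0,0,1,0.4133,-0.3133,0,0,0,0,1,0.48,-0.36,0,0,0,0,1,0.5467,-0.4133,0,0,0,0,1,0.6133,-0.46,0,0,0,0,1,0.6667,-0.5,0,0,0,0,1,0.72,-0.544,0,0,0,0,1,0.72,-0.544,0,0,0,0]'
python3 - <<'E'
from h import *
im=report("wrist",car=(.547,-.083)); cv2.imwrite("pics/w1.png",im[:,:,::-1])
s=state();print(np.round(s["tool_pos"],4),s["orientation"].round(3),s["wrist_force"].round(2))
for n in ["pocket_empty","peg_0","stop_tooth","tub","pin"]: print(n,[(np.round(r["position"],3).tolist(),round(r["p"],2)) for r in find_in("wrist",n)][:6])
E
```

```text
time: 2.8
tool_pos: [0.5801, -0.0572, 0.231]
orientation: [[0.96, 0.279, 0.0], [0.279, -0.96, 0.0], [0.0, -0.0, -1.0]]
wrist_force: [0.1, -0.6, 0.1]
width: 1.001
gripper_force: 0.0
wrist lid n 2165 z 0.0608 circ [0.4707 0.2033 0.0255]
wrist plate z 0.0543 circ [ 0.5543 -0.0746  0.1175] r=.14 [ 0.5417 -0.0889]
wrist blue 349 [333. 103.] z [0.0636 0.0643 0.065 ] c [ 0.6299 -0.0657  0.0317]
wrist blue 887 [244. 219.] z [0.0618 0.0638 0.0645] c [ 0.5214 -0.0017  0.0315]
wrist blue 545 [423. 209.] z [0.0617 0.0639 0.0647] c [ 0.5662 -0.1743  0.0313]
wrist blue 506 [335. 286.] z [0.0609 0.0637 0.0645] c [ 0.4574 -0.1106  0.0313]
wrist peg 303 [0.608  0.0174 0.0988] [237. 128.]
wrist peg 351 [ 0.6508 -0.1477  0.0983] [454. 134.]
wrist peg 336 [ 0.4398 -0.0254  0.0944] [244. 314.]
wrist peg 96 [ 0.4798 -0.1902  0.0912] [423. 320.]
wrist tooth 171 [0.6239 0.0297 0.0532] [238. 101.]
wrist tooth 168 [ 0.6631 -0.1673  0.0529] [462. 121.]
wrist tooth 90 [ 0.4241 -0.007   0.053 ] [232. 299.]
[ 0.5793 -0.0587  0.231 ] [[ 0.961  0.278 -0.   ]
 [ 0.278 -0.961 -0.   ]
 [-0.    -0.    -1.   ]] [ 0.26  0.77 -0.32]
pocket_empty [([0.559, -0.065, 0.051], 0.86)]
peg_0 [([0.565, -0.069, 0.053], 0.83)]
stop_tooth [([0.558, -0.069, 0.054], 0.75)]
tub [([0.571, -0.163, 0.118], 0.97), ([0.379, 0.209, 0.042], 0.9), ([0.591, 0.176, 0.055], 0.87), ([0.628, -0.066, 0.117], 0.86), ([0.484, 0.196, 0.06], 0.82)]
pin [([0.567, -0.307, 0.046], 0.66)]
```

View pics/w1.png

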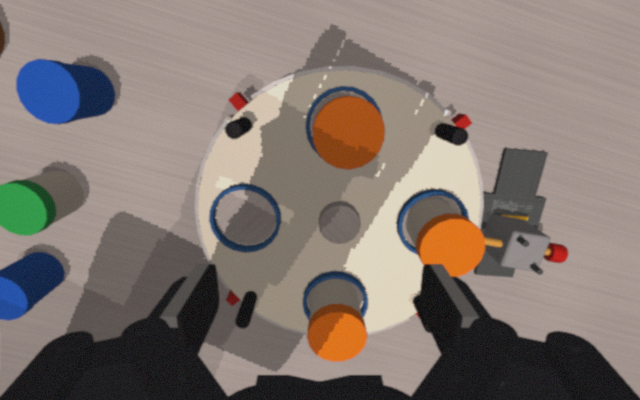

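Wrist: axis from the collars is about (0.5437,-0.088), the empty pocket is at pixel (245,218), and the pin is at (492,241), near the tub at (450,245). Next I look at the tub from above.

In the tool's units: -0.275 m / 0.75 = -0.3667, 0.03 m / 0.75 = 0.04.

```bash
python3 -m inch '[1,0,-0.0733,0,0,0,0,1,0,-0.1467,0,0,0,0,1,0,-0.22,0.0133,0,0,0,1,-0.0133,-0.2933,0.04,0,0,0,1,-0.0133,-0.3667,0.0533,0,0,0,1,-0.0133,-0.3667,0.0533,0,0,0]'
python3 - <<'E'
from h import *
im=report("wrist",car=(.547,-.083)); cv2.imwrite("pics/w2.png",im[:,:,::-1])
s=state();print(np.round(s["tool_pos"],4),s["orientation"].round(3))
E
```

```text
time: 3.85
tool_pos: [0.4923, 0.2035, 0.1909]
orientation: [[0.961, 0.278, -0.001], [0.278, -0.961, -0.0], [-0.001, -0.0, -1.0]]
wrist_force: [-0.1, -0.8, -0.8]
width: 1.001
gripper_force: 0.0
wrist lid n 2958 z 0.0609 circ [0.47   0.2087 0.0258]
wrist plate z 0.0544 circ [ 0.5234 -0.0271  0.0913] r=.14 [ 0.5508 -0.1008]
wrist blue 1770 [564. 221.] z [0.0589 0.0629 0.0643] c [5.207e-01 2.000e-04 3.160e-02]
wrist blue 837 [613. 309.] z [0.0585 0.062  0.0642] c [ 0.4564 -0.1092  0.0313]
wrist peg 717 [0.6052 0.0246 0.0928] [620. 117.]
wrist peg 246 [ 0.4391 -0.02    0.0837] [554. 325.]
wrist tooth 513 [0.6224 0.0333 0.0515] [577.  87.]
wrist tooth 240 [ 0.4255 -0.0051  0.0519] [511. 309.]
[0.4931 0.2021 0.1912] [[ 0.961  0.277 -0.   ]
 [ 0.277 -0.961 -0.   ]
 [-0.     0.    -1.   ]]
```

View pics/w2.png

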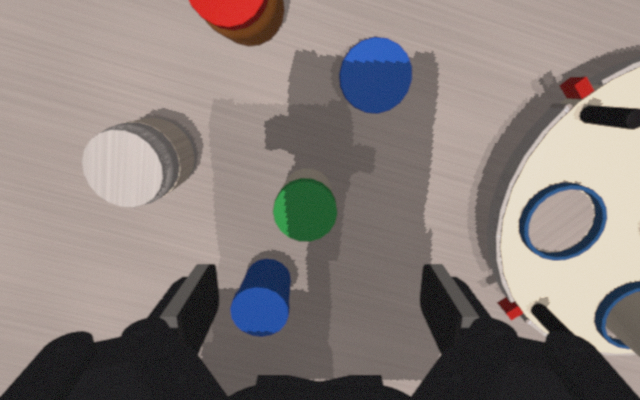

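The green tub is at (305,210). It lies along the tool's x between the two blue ones, so fingers closing along y are clear. Descending and gripping.

In the tool's units: 0.179 m / 0.75 = 0.2387, -0.02 m / 0.75 = -0.0267.

```bash
python3 -m inch '[1,-0.0267,-0.016,0.0533,0,0,0,1,-0.0267,-0.016,0.12,0,0,0,1,-0.0267,-0.016,0.1867,0,0,0,1,-0.0267,-0.016,0.2267,0,0,0,1,-0.0267,-0.016,0.2387,0,0,0,0.5,-0.0267,-0.016,0.2387,0,0,0,0,-0.0267,-0.016,0.2387,0,0,0,0,-0.0267,-0.016,0.2387,0,0,0,0,-0.0267,-0.016,0.2387,0,0,0,0,-0.0267,-0.016,0.2387,0,0,0]' 25
```

```text
time: 5.15
tool_pos: [0.4719, 0.2076, 0.0136]
orientation: [[0.961, 0.275, 0.003], [0.275, -0.961, 0.0], [0.003, 0.0, -1.0]]
wrist_force: [0.5, -4.4, 7.6]
width: 0.628
gripper_force: 26.8
```

In the tool's units: -0.115 m / 0.75 = -0.1533, -0.075 m / 0.75 = -0.1.

```bash
python3 -m inch '[0,0,0,-0.04,0,0,0,0,0,0,-0.1,0,0,0,0,0,0,-0.1533,0,0,0,0,0,0,-0.1533,0,0,0]'
python3 - <<'E'
from h import *
s=state(); print(np.round(s["tool_pos"],4),s["wrist_force"].round(2),s["width"])
im,W,H,cam=cloud("wrist"); R=s["orientation"]
m=sel(W,H,(45,80),110,40,s["tool_pos"][:2],.06,(.05,.25))
z=np.nanpercentile(W[m][:,2],50); mt=m&(W[...,2]>z-.004); c=circ(plane("wrist",edge(mt).astype(float),z,cam)[:,:2])
d=np.r_[c[:2],z]-s["tool_pos"]; print(m.sum(),z,c.round(4),"in tool",(R.T@d).round(4))
P=W[mt]; A=np.c_[P[:,:2],np.ones(len(P))]; print("tilt",np.linalg.lstsq(A,P[:,2],rcond=None)[0][:2].round(3))
cv2.imwrite("pics/w3.png",im[:,:,::-1])
E
```

```text
time: 5.65
tool_pos: [0.4721, 0.2081, 0.1304]
orientation: [[0.961, 0.275, 0.006], [0.275, -0.961, 0.002], [0.006, 0.0, -1.0]]
wrist_force: [-0.7, -0.1, -1.6]
width: 0.625
gripper_force: 27.5
[0.4721 0.2081 0.1304] [-0.65 -0.15 -1.58] 0.6248167336660211
16283 0.17688613145484092 [0.4741 0.208  0.0244] in tool [ 0.0022  0.0006 -0.0465]
tilt [-0.005  0.003]
```

View pics/w3.png

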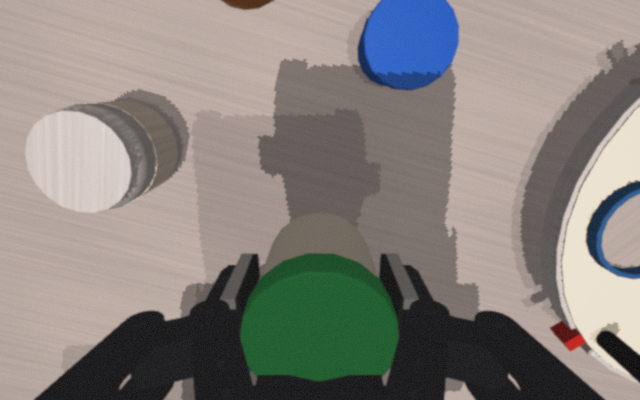

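Tub held level, lid at (320,320), nothing touched. Now over the pocket, with a recheck there.

In the tool's units: 0.215 m / 0.75 = 0.2867, -0.009 m / 0.75 = -0.012.

```bash
python3 -m inch '[0,-0.0027,0.0667,0,0,0,0,0,-0.0053,0.1333,0,0,0,0,0,-0.008,0.2,0,0,0,0,0,-0.0107,0.2533,0,0,0,0,0,-0.012,0.2867,0,0,0,0,0,-0.012,0.2867,0,0,0,0,0,-0.012,0.2867,0,0,0,0]'
cat > chk.py <<'E'
from h import *
s=state(); print(np.round(s["tool_pos"],4),s["wrist_force"].round(2),s["orientation"].round(4).tolist())
im,W,H,cam=cloud("wrist"); R=s["orientation"]
m=sel(W,H,(45,80),110,40,s["tool_pos"][:2],.06,(.05,.25))
z=np.nanpercentile(W[m][:,2],50); mt=m&(np.abs(W[...,2]-z)<.003); e=edge(mt); T=(np.c_[plane("wrist",e.astype(float),z,cam)[:,:2],np.full(len(e),z)]-s["tool_pos"])@R
F=T[T[:,0]>.003]; print("lid z",z,"front arc fit tool",circ(F[:,:2]).round(4),circ(F[:,:2],.0258).round(4),"maxx",T[:,0].max())
for n in ["wrist","side","scene"]:
    if n!="wrist": im,W,H,cam=cloud(n)
    b=sel(W,H,(100,128),80,30,(.521,-.001),.045,(.058,.068)); P=W[b]
    if len(P)>20: print(n,"collar n",len(P),circ(P[:,:2],.032)[:2].round(4))
    m=sel(W,H,(45,80),110,40,s["tool_pos"][:2],.06,(.08,.25)); 
    if m.sum()>20 and n!="wrist":
        z=np.nanpercentile(W[m][:,2],70); mt=m&(np.abs(W[...,2]-z)<.006); print(n,"lid",z.round(4),circ(plane(n,edge(mt).astype(float),z,cam)[:,:2]).round(4))
    cv2.imwrite(f"pics/{n}_c.png",im[:,:,::-1])
E
python3 chk.py
```

```text
time: 6.58
tool_pos: [0.521, -0.001, 0.1265]
orientation: [[0.961, 0.275, -0.002], [0.275, -0.961, 0.0], [-0.002, -0.001, -1.0]]
wrist_force: [0.4, -0.6, -1.5]
width: 0.623
gripper_force: 27.6
[ 0.521  -0.001   0.1265] [ 0.38 -0.6  -1.49] [[0.9614, 0.2752, -0.0016], [0.2752, -0.9614, 0.0003], [-0.0015, -0.0007, -1.0]]
lid z 0.17299217731249306 front arc fit tool [-0.0006  0.0006  0.0259] [-0.0004  0.0006  0.05  ] maxx 0.025725653293160986
wrist collar n 1207 [ 0.5206 -0.0012]
scene lid 0.1747 [5.309e-01 4.000e-04 1.980e-02]
```

In the tool's units: 0.0555 m / 0.75 = 0.074, 0.054 m / 0.75 = 0.072.

```bash
python3 -m inch '[0,0,0,0.0333,0,0,0,0,0,0,0.056,0,0,0,0,0,0,0.0667,0,0,0,0,0,0,0.072,0,0,0,0,0,0,0.074,0,0,0,0,0,0,0.074,0,0,0]'
```

```text
time: 7.48
tool_pos: [0.5217, -0.0015, 0.0721]
orientation: [[0.961, 0.275, 0.001], [0.275, -0.961, -0.0], [0.001, 0.0, -1.0]]
wrist_force: [0.1, -0.3, -1.4]
width: 0.629
gripper_force: 27.6
```

In the tool's units: 0.002 m / 0.75 = 0.0027, 0.001 m / 0.75 = 0.0013.

```bash
python3 -m inch '[0,0,0,0.0013,0,0,0,0,0,0,0.0027,0,0,0,0,0,0,0.0027,0,0,0]'
```

```text
time: 7.85
tool_pos: [0.5216, -0.0016, 0.0698]
orientation: [[0.961, 0.275, -0.0], [0.275, -0.961, -0.0], [-0.0, 0.0, -1.0]]
wrist_force: [1.0, -0.1, -1.3]
width: 0.624
gripper_force: 27.6
```

In the tool's units: 0.0015 m / 0.75 = 0.002, 0.001 m / 0.75 = 0.0013.

```bash
python3 -m inch '[0,0,0,0.0013,0,0,0,0,0,0,0.002,0,0,0,0,0,0,0.002,0,0,0]'
```

```text
time: 8.22
tool_pos: [0.5216, -0.0015, 0.0682]
orientation: [[0.961, 0.275, -0.0], [0.275, -0.961, -0.0], [-0.0, 0.0, -1.0]]
wrist_force: [0.2, 0.2, -1.3]
width: 0.632
gripper_force: 27.6
```

In the tool's units: 0.0012 m / 0.75 = 0.0016, 0.0007 m / 0.75 = 0.0009.

```bash
python3 -m inch '[0,0,0,0.0009,0,0,0,0,0,0,0.0016,0,0,0,0,0,0,0.0016,0,0,0]'
```

```text
time: 8.6
tool_pos: [0.5216, -0.0015, 0.0676]
orientation: [[0.961, 0.275, 0.0], [0.275, -0.961, -0.0], [0.0, 0.0, -1.0]]
wrist_force: [-3.1, -0.4, 6.4]
width: 0.628
gripper_force: 28.4
```

In the tool's units: -0.11 m / 0.75 = -0.1467, -0.07 m / 0.75 = -0.0933.

```bash
python3 -m inch '[0,0,0,-0.0009,0,0,0,0.75,0,0,-0.0009,0,0,0,0.9,0,0,-0.0009,0,0,0,0.9,0,0,-0.0009,0,0,0,0.9,0,0,-0.0267,0,0,0,0.9,0,0,-0.0933,0,0,0,0.9,0,0,-0.1467,0,0,0,0.9,0,0,-0.1467,0,0,0]'
python3 - <<'E'
from h import *
s=state(); im,W,H,cam=cloud("wrist")
m=sel(W,H,(45,80),110,40,(.521,-.001),.06,(.08,.25)); z=np.nanmedian(W[m][:,2]); mt=m&(np.abs(W[...,2]-z)<.003); P=W[mt]
print("lid",z,circ(plane("w",edge(mt).astype(float),z,cam)[:,:2]).round(4),"tilt",np.linalg.lstsq(np.c_[P[:,:2],np.ones(len(P))],P[:,2],rcond=None)[0][:2].round(3))
report("wrist",car=(.547,-.083)); cv2.imwrite("pics/w4.png",im[:,:,::-1])
print(s["wrist_force"])
E
```

```text
time: 9.6
tool_pos: [0.5226, -0.0016, 0.1797]
orientation: [[0.961, 0.275, 0.005], [0.275, -0.961, -0.001], [0.005, 0.002, -1.0]]
wrist_force: [1.1, 0.1, 0.9]
width: 0.899
gripper_force: 0.0
lid 0.1142487540773101 [ 0.5201 -0.0025  0.0258] tilt [-0.002 -0.004]
wrist plate z 0.0543 circ [ 0.5623 -0.0906  0.1205] r=.14 [ 0.5437 -0.0882]
wrist blue 907 [422.  74.] z [0.0632 0.0641 0.0648] c [ 0.6295 -0.0647  0.0314]
wrist blue 652 [316. 171.] z [0.0634 0.0642 0.0647] c [ 0.5212 -0.001   0.0313]
wrist blue 1144 [531. 188.] z [0.0602 0.0636 0.0645] c [ 0.5657 -0.1738  0.0314]
wrist blue 440 [392. 287.] z [0.0605 0.0636 0.0645] c [ 0.457  -0.1096  0.0311]
wrist blue 114 [442. 270.] z [0.0624 0.0639 0.0647] c [ 0.4493 -0.1071  0.0398]
wrist peg 385 [0.606  0.0196 0.0992] [323.  72.]
wrist peg 923 [ 0.6495 -0.1472  0.0947] [603.  80.]
wrist peg 484 [ 0.4396 -0.024   0.0953] [317. 313.]
wrist peg 473 [ 0.483  -0.1912  0.0891] [540. 315.]
wrist tooth 248 [0.6228 0.0305 0.0534] [314.  46.]
wrist tooth 142 [ 0.6659 -0.1669  0.0522] [592.  66.]
wrist tooth 164 [ 0.4247 -0.006   0.053 ] [293. 293.]
wrist tooth 84 [ 0.4616 -0.2067  0.0535] [520. 313.]
[1.12277572 0.11969679 0.85607808]
```

View pics/w4.png

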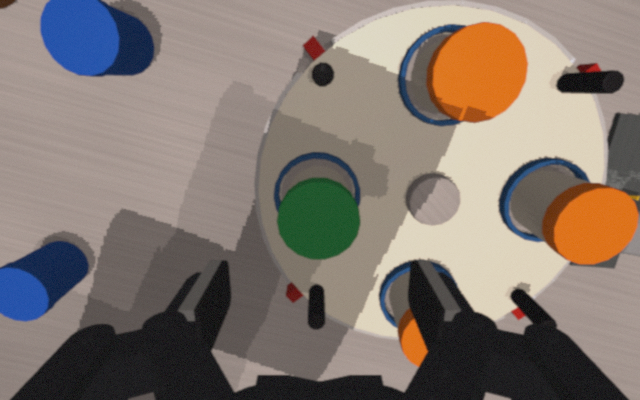

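The tub stands upright: lid level at z 0.114, (319,218) in the picture, inside its collar. Next I shut the gripper and drop it behind the peg at (322,73), in world coordinates (0.607, 0.019).

In the tool's units: 0.1056 m / 0.75 = 0.1408, 0.085 m / 0.75 = 0.1133, 0.811 rad / 6.2832 = 0.1291.

```bash
python3 -m inch '[0,0.04,0.008,0,0,0,0.0271,0,0.08,0.016,0,0,0,0.0541,0,0.1133,0.024,0,0,0,0.0812,0,0.1408,0.032,0,0,0,0.1082,0,0.1408,0.032,0,0,0,0.1291,0,0.1408,0.032,0,0,0,0.1291,0,0.1408,0.032,0,0,0,0.1291]'
python3 - <<'E'
from h import *
im=report("wrist",car=(.547,-.083)); cv2.imwrite("pics/w5.png",im[:,:,::-1]);s=state();print(s["tool_pos"],s["wrist_force"])
E
```

```text
time: 10.58
tool_pos: [0.6293, 0.0045, 0.1762]
orientation: [[0.863, -0.505, -0.001], [-0.505, -0.863, 0.0], [-0.001, 0.001, -1.0]]
wrist_force: [-0.4, -0.4, 1.0]
width: -0.001
gripper_force: 0.0
wrist plate z 0.0543 circ [ 0.5558 -0.1167  0.1068] r=.14 [ 0.5405 -0.0817]
wrist blue 705 [381. 129.] z [0.0634 0.0642 0.0647] c [ 0.6306 -0.0655  0.0314]
wrist blue 1326 [552. 138.] z [0.0603 0.0637 0.0646] c [ 0.5665 -0.1744  0.0315]
wrist blue 605 [390. 271.] z [0.0601 0.0635 0.0645] c [ 0.522  -0.002   0.0312]
wrist blue 1044 [527. 282.] z [0.0594 0.0632 0.0644] c [ 0.4574 -0.1107  0.0314]
wrist peg 800 [ 0.652  -0.1478  0.0976] [520.  55.]
wrist peg 394 [0.6102 0.0169 0.0956] [317. 238.]
wrist peg 11 [ 0.4819 -0.19    0.076 ] [639. 236.]
wrist peg 82 [ 0.5445 -0.0038  0.1065] [391. 305.]
wrist tooth 431 [ 0.663  -0.167   0.0527] [506.  31.]
wrist tooth 239 [0.6247 0.0293 0.0528] [295. 210.]
wrist tooth 22 [ 0.4226 -0.0034  0.0529] [435. 367.]
[0.62938625 0.00445871 0.1764871 ] [-0.57700798  0.2624338   0.21966136]
```

View pics/w5.png

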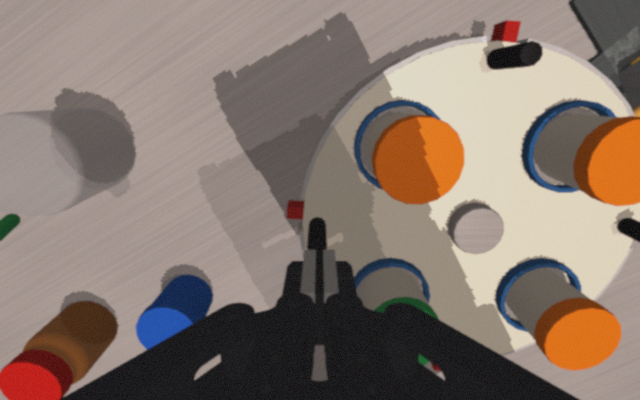

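```bash
python3 - <<'E'
from h import *
s=state(); im,W,H,cam=cloud("wrist"); T=(W-s["tool_pos"])@s["orientation"]
m=(im.max(-1)<75)&(T[...,2]<.01)&(T[...,2]>-.16)&(np.abs(T[...,0])<.06)&(np.abs(T[...,1])<.12)
for a in np.arange(-.1,.1,.01):
    k=m&(T[...,1]>=a)&(T[...,1]<a+.01)
    if k.sum()>5: print(round(a,2),k.sum(),"low z",np.percentile(T[k][:,2],98).round(3),"x",np.percentile(T[k][:,0],[2,98]).round(3))
E
```

```text
-0.06 530 low z -0.074 x [0.011 0.013]
-0.05 2087 low z -0.063 x [0.011 0.013]
-0.04 3956 low z -0.052 x [-0.008  0.013]
-0.03 2948 low z -0.047 x [-0.008  0.014]
-0.02 3010 low z -0.016 x [0.006 0.018]
-0.01 4459 low z -0.013 x [-0.007  0.018]
-0.0 4317 low z -0.012 x [-0.008  0.018]
0.01 3415 low z -0.014 x [0.007 0.018]
0.02 2770 low z -0.046 x [-0.008  0.014]
0.03 4037 low z -0.051 x [-0.008  0.013]
0.04 2278 low z -0.062 x [0.009 0.013]
0.05 684 low z -0.073 x [0.011 0.013]
```

Knuckles stay more than 10 mm above the tub tops with the TCP at z 0.08. In the picture the fingers hang just behind the peg at (317,235), with the tub at (420,160) clear of them.

In the tool's units: 0.0965 m / 0.75 = 0.1287, 0.08 m / 0.75 = 0.1067.

```bash
python3 -m inch '[0,0,0,0.06,0,0,0,0,0,0,0.1067,0,0,0,0,0,0,0.1287,0,0,0,0,0,0,0.1287,0,0,0,0,0,0,0.1287,0,0,0]'
cat > arc.py <<'E'
import sys
from h import *
# rows in tool axes for going on along the arc by steps (mm at peg radius) given
C=np.array([.5437,-.0882]); s=state(); R=s["orientation"]; p=s["tool_pos"]
v=p[:2]-C; print("r",np.hypot(*v).round(4),"ang",np.degrees(np.arctan2(v[1],v[0])).round(2),"t",s["time"],"F",s["wrist_force"].round(1))
for a in map(float,sys.argv[1:]):
    f=a/124.; c,sn=np.cos(f),np.sin(f); w=np.array([c*v[0]-sn*v[1]-v[0],sn*v[0]+c*v[1]-v[1],0]); d=R.T@w
    print(a,"->",d[:2].round(4),"rz",round(-f,4))
E
python3 arc.py 5 10 20 30 40 50
```

```text
time: 11.3
tool_pos: [0.6304, 0.0044, 0.0819]
orientation: [[0.862, -0.507, 0.002], [-0.507, -0.862, -0.0], [0.002, -0.001, -1.0]]
wrist_force: [-0.1, -0.5, -0.3]
width: -0.0
gripper_force: 0.0
r 0.1268 ang 46.9 t 11.3 F [-0.1 -0.5 -0.3]
5.0 -> [-0.005 -0.001] rz -0.0403
10.0 -> [-0.0101 -0.0018] rz -0.0806
20.0 -> [-0.0202 -0.0028] rz -0.1613
30.0 -> [-0.0305 -0.003 ] rz -0.2419
40.0 -> [-0.0407 -0.0024] rz -0.3226
50.0 -> [-0.0508 -0.001 ] rz -0.4032
```

In the tool's units: -0.0508 m / 0.75 = -0.0677, -0.0458 m / 0.75 = -0.0611, -0.403 rad / 6.2832 = -0.0641.

```bash
python3 -m inch '[0,-0.0067,-0.0013,0,0,0,-0.0064,0,-0.0113,-0.002,0,0,0,-0.0111,0,-0.016,-0.0027,0,0,0,-0.0151,0,-0.0213,-0.0032,0,0,0,-0.0207,0,-0.0269,-0.0037,0,0,0,-0.0255,0,-0.0333,-0.004,0,0,0,-0.0318,0,-0.0407,-0.004,0,0,0,-0.0385,0,-0.0475,-0.0037,0,0,0,-0.0449,0,-0.0543,-0.0032,0,0,0,-0.0513,0,-0.0611,-0.0024,0,0,0,-0.0578,0,-0.0677,-0.0013,0,0,0,-0.0641]'
python3 arc.py 5 10 15 20 25
python3 - <<'E'
from h import *
im,W,H,cam=cloud("wrist"); report("wrist",car=(.5437,-.0882)); cv2.imwrite("pics/w6.png",im[:,:,::-1]); print([(np.round(r["position"],3).tolist(),round(r["p"],2)) for r in find_in("wrist","pin")])
E
```

```text
time: 12.68
tool_pos: [0.5878, 0.0308, 0.0812]
orientation: [[0.992, -0.127, 0.004], [-0.127, -0.992, -0.001], [0.004, 0.0, -1.0]]
wrist_force: [6.8, -2.9, 0.2]
width: 0.002
gripper_force: 3.3
r 0.1269 ang 69.66 t 12.675 F [ 6.8 -2.9  0.2]
5.0 -> [-0.005  -0.0011] rz -0.0403
10.0 -> [-0.0101 -0.0019] rz -0.0806
15.0 -> [-0.0151 -0.0026] rz -0.121
20.0 -> [-0.0202 -0.003 ] rz -0.1613
25.0 -> [-0.0253 -0.0032] rz -0.2016
wrist plate z 0.0543 circ [ 0.59   -0.0637  0.0896] r=.14 [ 0.5415 -0.0891]
wrist blue 2203 [429. 145.] z [0.0629 0.064  0.0646] c [ 0.6192 -0.0383  0.0312]
wrist blue 220 [637. 205.] z [0.0559 0.057  0.0581] c [ 0.5915 -0.1626  0.0322]
wrist blue 1632 [598. 366.] z [0.0575 0.0609 0.0637] c [ 0.4673 -0.1376  0.0334]
wrist peg 232 [0.5975 0.0292 0.0994] [319. 265.]
wrist peg 428 [0.5948 0.0398 0.1008] [294. 275.]
wrist peg 413 [0.5923 0.0197 0.1007] [344. 275.]
wrist tooth 363 [ 0.6812 -0.1222  0.0474] [629.   7.]
wrist tooth 630 [0.5847 0.049  0.0527] [286. 248.]
[]
```

View pics/w6.png

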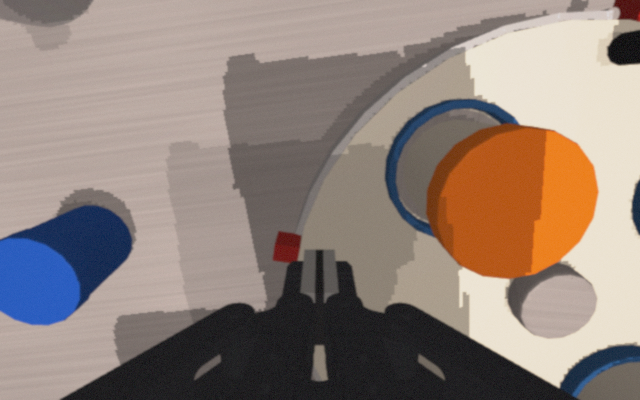

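Pushing works: the plate has turned about 19°, tub_2's collar has moved on with its tub at (510,200), and the fingers press only on the peg. Continuing slowly.

In the tool's units: -0.0101 m / 0.75 = -0.0135, -0.0075 m / 0.75 = -0.01, -0.08 rad / 6.2832 = -0.0127.

```bash
python3 -m inch '[0,0,0,0,0,0,0,0,0,0,0,0,0,0]'; python3 -m inch '[0,-0.0033,-0.0008,0,0,0,-0.0032,0,-0.0067,-0.0015,0,0,0,-0.0064,0,-0.01,-0.002,0,0,0,-0.0095,0,-0.0135,-0.0025,0,0,0,-0.0127]'; python3 arc.py 2 4 6 8 10
```

```text
time: 13.08
tool_pos: [0.5864, 0.0311, 0.0805]
orientation: [[0.992, -0.129, -0.0], [-0.129, -0.992, -0.0], [-0.0, 0.0, -1.0]]
wrist_force: [0.2, 0.0, 0.2]
width: -0.003
gripper_force: 0.0
time: 13.58
tool_pos: [0.5778, 0.034, 0.0807]
orientation: [[0.999, -0.048, 0.003], [-0.048, -0.999, -0.0], [0.003, 0.0, -1.0]]
wrist_force: [5.9, -2.4, -3.8]
width: 0.002
gripper_force: 3.1
r 0.1269 ang 74.42 t 13.575 F [ 5.9 -2.4 -3.8]
2.0 -> [-0.002  -0.0004] rz -0.0161
4.0 -> [-0.004  -0.0008] rz -0.0323
6.0 -> [-0.006  -0.0012] rz -0.0484
8.0 -> [-0.008  -0.0016] rz -0.0645
10.0 -> [-0.0101 -0.0019] rz -0.0806
```

The rows are not in the units I measure in: shifts go in shares of 0.75 m and turns go in shares of 360 degrees. I convert before sending: -0.0101 m / 0.75 = -0.0135, -0.008 m / 0.75 = -0.0107, -0.0806 rad / 6.2832 = -0.0128.

```bash
python3 -m inch '[0,-0.0027,-0.0005,0,0,0,-0.0025,0,-0.0053,-0.0011,0,0,0,-0.0051,0,-0.008,-0.0016,0,0,0,-0.0076,0,-0.0107,-0.0021,0,0,0,-0.0103,0,-0.0135,-0.0025,0,0,0,-0.0128]'; python3 arc.py 1 2 3 4 5 6
```

```text
time: 14.2
tool_pos: [0.5676, 0.0365, 0.0807]
orientation: [[0.999, 0.033, 0.003], [0.033, -0.999, -0.0], [0.003, 0.0, -1.0]]
wrist_force: [5.3, -1.4, -2.8]
width: 0.004
gripper_force: 2.8
r 0.127 ang 79.14 t 14.2 F [ 5.3 -1.4 -2.8]
1.0 -> [-0.001  -0.0002] rz -0.0081
2.0 -> [-0.002  -0.0004] rz -0.0161
3.0 -> [-0.003  -0.0006] rz -0.0242
4.0 -> [-0.004  -0.0008] rz -0.0323
5.0 -> [-0.005 -0.001] rz -0.0403
6.0 -> [-0.006  -0.0012] rz -0.0484
```

Now fine steps, reading the force each time.

In the tool's units: -0.002 m / 0.75 = -0.0027, -0.001 m / 0.75 = -0.0013, -0.016 rad / 6.2832 = -0.0025.

```bash
for i in 1 ; do python3 -m inch '[0,-0.0013,-0.0003,0,0,0,-0.0013,0,-0.0027,-0.0005,0,0,0,-0.0025]'|sed -n '1,2p;6p'; python3 -m inch '[0,-0.0013,-0.0003,0,0,0,-0.0013,0,-0.0027,-0.0005,0,0,0,-0.0025]'|sed -n '1,2p;4,5p'; python3 -m inch '[0,-0.0013,-0.0003,0,0,0,-0.0013,0,-0.0027,-0.0005,0,0,0,-0.0025]'|sed -n '1,2p;4,5p';  done; python3 arc.py
```

```text
time: 14.45
tool_pos: [0.5656, 0.0369, 0.0807]
gripper_force: 2.8
time: 14.7
tool_pos: [0.5636, 0.0372, 0.0807]
wrist_force: [5.8, -1.2, -3.0]
width: 0.001
time: 14.95
tool_pos: [0.5616, 0.0375, 0.0807]
wrist_force: [6.2, -0.4, -5.1]
width: -0.001
r 0.127 ang 81.9 t 14.95 F [ 6.2 -0.4 -5.1]
```

In the tool's units: -0.002 m / 0.75 = -0.0027, -0.001 m / 0.75 = -0.0013, -0.016 rad / 6.2832 = -0.0025.

```bash
python3 -m inch '[0,-0.0013,-0.0003,0,0,0,-0.0013,0,-0.0027,-0.0005,0,0,0,-0.0025]'|sed -n '1,2p;4p'; python3 -m inch '[0,-0.0013,-0.0003,0,0,0,-0.0013,0,-0.0027,-0.0005,0,0,0,-0.0025]'|sed -n '1,2p;4p'; python3 -m inch '[0,-0.0013,-0.0003,0,0,0,-0.0013,0,-0.0027,-0.0005,0,0,0,-0.0025]'|sed -n '1,2p;4p'; python3 arc.py
```

```text
time: 15.2
tool_pos: [0.5596, 0.0378, 0.0807]
wrist_force: [5.4, -0.2, -3.1]
time: 15.45
tool_pos: [0.5581, 0.038, 0.0807]
wrist_force: [10.0, 0.8, -6.8]
time: 15.7
tool_pos: [0.5569, 0.0382, 0.0808]
wrist_force: [12.2, 1.1, -8.4]
r 0.1271 ang 84.03 t 15.7 F [12.2  1.1 -8.4]
```

In the tool's units: -0.001 m / 0.75 = -0.0013, -0.0005 m / 0.75 = -0.0007, -0.008 rad / 6.2832 = -0.0013.

```bash
python3 -m inch '[0,-0.0007,-0.0001,0,0,0,-0.0006,0,-0.0013,-0.0003,0,0,0,-0.0013]'|sed -n '1,2p;4p'; python3 arc.py 1 2
```

```text
time: 15.95
tool_pos: [0.5549, 0.0383, 0.0807]
wrist_force: [5.7, -0.6, -3.4]
r 0.127 ang 84.95 t 15.95 F [ 5.7 -0.6 -3.4]
1.0 -> [-0.001  -0.0002] rz -0.0081
2.0 -> [-0.002  -0.0004] rz -0.0161
```

In the tool's units: -0.001 m / 0.75 = -0.0013, -0.0005 m / 0.75 = -0.0007, -0.008 rad / 6.2832 = -0.0013.

```bash
python3 -m inch '[0,-0.0007,-0.0001,0,0,0,-0.0006,0,-0.0013,-0.0003,0,0,0,-0.0013]'|sed -n '1,2p;4p'; python3 arc.py 1 2
```

```text
time: 16.2
tool_pos: [0.5529, 0.0384, 0.0806]
wrist_force: [3.4, 1.0, -2.6]
r 0.127 ang 85.83 t 16.2 F [ 3.4  1.  -2.6]
1.0 -> [-0.001  -0.0002] rz -0.0081
2.0 -> [-0.002  -0.0004] rz -0.0161
```

In the tool's units: -0.001 m / 0.75 = -0.0013, -0.0005 m / 0.75 = -0.0007, -0.008 rad / 6.2832 = -0.0013.

```bash
python3 -m inch '[0,-0.0007,-0.0001,0,0,0,-0.0006,0,-0.0013,-0.0003,0,0,0,-0.0013,0,-0.0013,-0.0003,0,0,0,-0.0013]'|sed -n '1,2p;4p'; python3 arc.py
```

```text
time: 16.58
tool_pos: [0.551, 0.0384, 0.0806]
wrist_force: [0.0, 0.4, 0.1]
r 0.1268 ang 86.68 t 16.575 F [0.  0.4 0.1]
```

In the tool's units: -0.001 m / 0.75 = -0.0013, -0.0005 m / 0.75 = -0.0007, -0.008 rad / 6.2832 = -0.0013.

```bash
python3 -m inch '[0,-0.0007,-0.0001,0,0,0,-0.0006,0,-0.0013,-0.0003,0,0,0,-0.0013,0,-0.0013,-0.0003,0,0,0,-0.0013]'|sed -n '1,2p;4p'; python3 arc.py
```

```text
time: 16.95
tool_pos: [0.5504, 0.0384, 0.0806]
wrist_force: [0.5, -0.6, -0.3]
r 0.1268 ang 86.96 t 16.95 F [ 0.5 -0.6 -0.3]
```

In the tool's units: -0.001 m / 0.75 = -0.0013, -0.0005 m / 0.75 = -0.0007, -0.008 rad / 6.2832 = -0.0013.

```bash
python3 -m inch '[0,-0.0007,-0.0001,0,0,0,-0.0006,0,-0.0013,-0.0003,0,0,0,-0.0013,0,-0.0013,-0.0003,0,0,0,-0.0013]'|sed -n '1,2p;4p'; python3 arc.py
```

```text
time: 17.32
tool_pos: [0.5494, 0.0385, 0.0806]
wrist_force: [-0.7, 0.1, 0.0]
r 0.1268 ang 87.42 t 17.325 F [-0.7  0.1  0. ]
```

Lost contact, so the pin has drawn the plate home. Approaching the peg again in small steps.

In the tool's units: -0.001 m / 0.75 = -0.0013, -0.0005 m / 0.75 = -0.0007, -0.008 rad / 6.2832 = -0.0013.

```bash
python3 -m inch '[0,-0.0007,-0.0001,0,0,0,-0.0006,0,-0.0013,-0.0003,0,0,0,-0.0013,0,-0.0013,-0.0003,0,0,0,-0.0013]'|sed -n '1,2p;4p'; python3 arc.py
```

```text
time: 17.7
tool_pos: [0.5487, 0.0385, 0.0806]
wrist_force: [1.6, 0.1, -0.6]
r 0.1268 ang 87.75 t 17.7 F [ 1.6  0.1 -0.6]
```

In the tool's units: -0.001 m / 0.75 = -0.0013, -0.0005 m / 0.75 = -0.0007, -0.008 rad / 6.2832 = -0.0013.

```bash
python3 -m inch '[0,-0.0007,-0.0001,0,0,0,-0.0006,0,-0.0013,-0.0003,0,0,0,-0.0013,0,-0.0013,-0.0003,0,0,0,-0.0013]'|sed -n '1,2p;4p'; python3 arc.py
```

```text
time: 18.08
tool_pos: [0.5476, 0.0385, 0.0806]
wrist_force: [5.7, 0.3, -0.9]
r 0.1268 ang 88.22 t 18.075 F [ 5.7  0.3 -0.9]
```

In the tool's units: -0.001 m / 0.75 = -0.0013, -0.0005 m / 0.75 = -0.0007, -0.008 rad / 6.2832 = -0.0013.

```bash
python3 -m inch '[0,-0.0007,-0.0001,0,0,0,-0.0006,0,-0.0013,-0.0003,0,0,0,-0.0013,0,-0.0013,-0.0003,0,0,0,-0.0013]'|sed -n '1,2p;4p'; python3 arc.py
```

```text
time: 18.45
tool_pos: [0.5473, 0.0386, 0.0807]
wrist_force: [7.5, 2.0, -3.7]
r 0.1268 ang 88.35 t 18.45 F [ 7.5  2.  -3.7]
```

In the tool's units: -0.001 m / 0.75 = -0.0013, -0.0005 m / 0.75 = -0.0007, -0.008 rad / 6.2832 = -0.0013.

```bash
python3 -m inch '[0,-0.0007,-0.0001,0,0,0,-0.0006,0,-0.0013,-0.0003,0,0,0,-0.0013,0,-0.0013,-0.0003,0,0,0,-0.0013]'|sed -n '1,2p;4p'; python3 arc.py
```

```text
time: 18.82
tool_pos: [0.5471, 0.0386, 0.0808]
wrist_force: [11.3, 2.6, -6.6]
r 0.1269 ang 88.45 t 18.825 F [11.3  2.6 -6.6]
```

In the tool's units: -0.001 m / 0.75 = -0.0013, -0.0005 m / 0.75 = -0.0007, -0.008 rad / 6.2832 = -0.0013.

```bash
python3 -m inch '[0,-0.0007,-0.0001,0,0,0,-0.0006,0,-0.0013,-0.0003,0,0,0,-0.0013,0,-0.0013,-0.0003,0,0,0,-0.0013]'|sed -n '1,2p;4p'; python3 arc.py
```

```text
time: 19.2
tool_pos: [0.5469, 0.0387, 0.0809]
wrist_force: [15.2, 4.1, -7.9]
r 0.1269 ang 88.55 t 19.2 F [15.2  4.1 -7.9]
```

In the tool's units: -0.0004 m / 0.75 = -0.0005, -0.0001 m / 0.75 = -0.0001, -0.003 rad / 6.2832 = -0.0005.

```bash
python3 -m inch '[0,-0.0005,-0.0001,0,0,0,-0.0005,0,-0.0005,-0.0001,0,0,0,-0.0005,0,-0.0005,-0.0001,0,0,0,-0.0005]'|sed -n '1,2p;4p'; python3 arc.py
```

```text
time: 19.58
tool_pos: [0.5469, 0.0387, 0.0809]
wrist_force: [17.3, 3.8, -9.2]
r 0.1269 ang 88.57 t 19.575 F [17.3  3.8 -9.2]
```

Seated at about 17 N on the peg (roughly 13–14 N at the tooth). Backing off gently, then up.

In the tool's units: -0.18 m / 0.75 = -0.24, -0.16 m / 0.75 = -0.2133.

```bash
python3 -m inch '[0,0.0027,0,0,0,0,0,0,0.0067,0,0,0,0,0,0,0.0133,0,0,0,0,0,0,0.0187,0,0,0,0,0,0,0.0187,0,0,0,0,0,0,0.0187,0,-0.0267,0,0,0,0,0.0187,0,-0.08,0,0,0,0,0.0187,0,-0.1467,0,0,0,0,0.0187,0,-0.2133,0,0,0,0,0.0853,0,-0.24,0,0,0,0,0.1333,0,-0.24,0,0,0,0,0.1333,0,-0.24,0,0,0]'
python3 - <<'E'
from h import *
im=report("wrist",car=(.5437,-.0882)); cv2.imwrite("pics/w7.png",im[:,:,::-1])
im2,W,H,cam=cloud("scene"); cv2.imwrite("pics/scene7.png",cv2.resize(im2[80:280,150:470,::-1],(800,500)))
for n in ["tub","jar","tin","spray"]: print(n,[(np.round(r["position"],3).tolist(),round(r["p"],2)) for r in find_in("scene",n)][:6])
E
```

```text
time: 21.08
tool_pos: [0.6428, 0.0598, 0.2599]
orientation: [[0.978, 0.209, -0.0], [0.209, -0.978, -0.0], [-0.0, -0.0, -1.0]]
wrist_force: [-0.5, 0.0, -0.5]
width: 0.004
gripper_force: 0.0
wrist plate z 0.0544 circ [ 0.5852 -0.082   0.1013] r=.14 [ 0.5413 -0.0865]
wrist blue 390 [376. 208.] z [0.0626 0.0639 0.0647] c [ 0.6006 -0.0176  0.0313]
wrist blue 536 [490. 225.] z [0.0605 0.0636 0.0646] c [ 0.6136 -0.1436  0.0313]
wrist blue 129 [373. 303.] z [0.0598 0.0631 0.0643] c [ 0.4726 -0.032   0.0334]
wrist blue 358 [472. 317.] z [0.0593 0.0628 0.0644] c [ 0.4884 -0.1574  0.0308]
wrist peg 275 [ 0.6684 -0.071   0.0968] [465. 180.]
wrist peg 342 [ 0.5587 -0.2084  0.0917] [555. 306.]
wrist tooth 190 [ 0.6862 -0.0795  0.0527] [463. 154.]
wrist tooth 43 [0.5409 0.0583 0.0524] [300. 255.]
wrist tooth 17 [ 0.5537 -0.2356  0.0529] [552. 294.]
tub [([0.608, -0.006, 0.116], 0.79), ([0.373, 0.228, 0.06], 0.74), ([0.619, -0.136, 0.111], 0.72), ([0.594, 0.191, 0.06], 0.62), ([0.501, -0.159, 0.11], 0.51), ([0.469, -0.019, 0.115], 0.46)]
jar [([0.623, 0.302, 0.086], 0.59)]
tin [([0.485, 0.354, 0.072], 0.7)]
spray [([0.581, -0.072, 0.051], 0.5)]
```

View pics/w7.png

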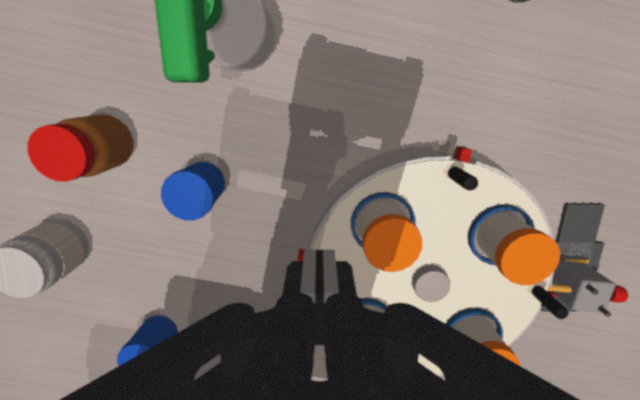

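View pics/scene7.png

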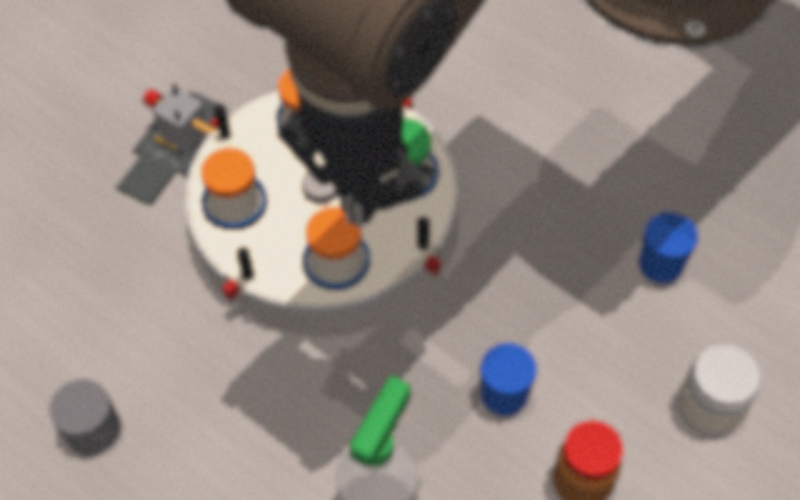

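The pin at (558,289) sits right beside the red tooth. The plate has turned 36.4°, the green tub stands in its collar, and the bystanders have not moved. Handing in.

```bash
python3 -c "
from cell import *
print(finish_job())"
```

```text
the job is handed in; nothing more can be done
None
```

The job is handed in at about 21 s: the green-lidded tub stands released and upright in the empty pocket, and the carousel was pushed on 36° until I felt the bump and the pin draw the plate home. I seated the tooth with about 17 N at the peg (roughly 13–14 N at the tooth; wrist force peaked near 20 N in the readings I took), then backed the arm away.

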